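Roll the bangle roll onto its strip

TASK

The roll of orange bangles is lying at one end of the blue runner. With your fingertips on top of it, roll it along the runner, in as many strokes as you like, until it rests still in the middle of the white strip and square with it, then take your hand away. Only push it along from its top: do not pinch it, lift it or shove it from low on its side, and leave the other things where they are.

Things in the scene. Friction and masses are not known exactly. Their poses are not given: they have to be found in the camera images.
- bangle_roll: Roll of orange glass bangles with dark wooden end discs: a smooth solid cylinder, 66 mm in diameter, 110 mm long, about 0.35 kg, lying on the runner. Origin at the cylinder's centre, 33 mm above the runner's top; x is its axis, y and z turn as it rolls. The cloth brakes it: left alone it stops and stays. Rolling without slip, a finger on its top travels twice as far as the roll.
- strip: White strip laid flat on the runner (flush, only to be seen): 30 mm wide and about 140 mm long. Origin at its centre on the runner's top; x runs along the strip's length (the way the roll's axis must lie), y across its width, z up. It lies 115 to 185 mm from the roll at the start, on either side.
- runner: Blue cloth runner, fixed to the table, 160 mm (x) by 400 mm (y) and 4 mm thick, with a brass-coloured line at each end. Origin at the centre of its underside on the table (z = 0); the roll is rolled along its y axis, z up.
- jar: White ceramic jar with blue screw lid, 68 mm wide, 80 mm high, standing beyond the runner; origin under its centre. To be left alone.
- claw_clip: Grey claw clip, about 75 mm long and 50 mm high, beyond the runner; origin under its centre. To be left alone.
- loose_bangles: Small stack of orange bangles lying flat, 66 mm wide, 18 mm high, beyond the runner; origin under its centre. To be left alone.
- polish: Red nail polish bottle with black cap, 28 mm wide, 65 mm high, off the left (+y) end of the runner; origin under its centre. To be left alone.
- talc: Green talc can, upright, 52 mm wide, 105 mm high, off the right (-y) end of the runner; origin under its centre. To be left alone.
- comb: Black comb lying flat, 150 mm long and 6 mm thick, on the robot's side of the runner; origin under its centre. To be left alone.
Things that resemble listed ones, but are neither listed nor needed, are in the scene too. Of the things like the bangle_roll, leave any that is pink or turquoise; of the rest the larger one is meant.

How it is judged (in metres and radians):
On the way:
1. the roll has turned over by about half a turn (more than 2.2 rad), rolling rather than sliding (angle between bangle_roll's own z axis and vertical above 2.2 rad).
At the end, for the whole second after the job is handed in: The roll lies at rest on the runner, its axis within 10 mm of the strip's centre line across the strip, within 35 mm of its centre lengthwise and within 0.2 rad of square with it; the other things are within 20 mm of where they stood (y of bangle_roll in the frame of strip between -0.01 and 0.01 m and x of bangle_roll in the frame of strip between -0.035 and 0.035 m and angle between the x axis of bangle_roll and the x axis of strip, either way round below 0.2 rad and z of bangle_roll in the frame of runner between 0.034 and 0.04 m and linear speed of bangle_roll below 0.01 m/s and angular speed of bangle_roll below 0.2 rad/s and distance of each of jar, claw_clip, loose_bangles, polish, talc, comb from where it was at the start of the episode below 0.02 m); the robot touches nothing.
It fails at once if the roll is lifted more than 10 mm or leaves the runner (z of bangle_roll in the frame of runner above 0.047 m or z of bangle_roll in the frame of runner below 0.032 m).
It fails at once if the roll is tipped up (axis more than 0.25 rad from level) (angle between bangle_roll's own x axis and vertical below 1.32 rad or angle between bangle_roll's own x axis and vertical above 1.82 rad).
It fails at once if the roll is pinched or shoved from low on its side: touched with the grasp point between the pads below the height of its top (height (world z) of the grasp point below 0.064 m and contact force between any of the fingers, the arm and bangle_roll above 0.3 N).
It fails at once if another thing is pushed more than 20 mm (distance of any of jar, claw_clip, loose_bangles, polish, talc, comb from where it was at the start of the episode above 0.02 m).
It also fails if it takes over 58 s, if anything falls off the work surface, if the arm or the gripper's body presses on something with over 40 N, if the wrist force passes 120 N, or if a joint passes its speed limit or range.

ROBOT

A 7-joint arm with a two-finger parallel gripper is mounted at the origin on the work surface. World frame = base frame: x ahead of the robot, y to its left, z up, the work surface at z = 0. Lengths are in m, angles in degrees, forces in N, time in s.
With the tool pointing down it reaches from about 0.425 to 0.875 m from the base axis. Payload 4.7 kg.
Tool frame: the origin (TCP) lies on the centre line of the jaws, within the pads' length; the fingertips stand 8 mm ahead of it and the grasp point (between the pads) lies 11 mm behind it; z points along the fingers, y is the direction in which the jaws open and shut (so a half turn about z gives the same grasp; the last joint's range is limited). The gripper opens to 87 mm and grips with 3 to 60 N. Pads are 19 mm wide; open, the fingers measure 117 mm over their backs; the gripper's body (75 mm by 190 mm) begins 51 mm behind the grasp point.
Start: joints at [-65.942, 18.392, -4.016, 83.108, 1.295, 78.541, -3.26], TCP at [0.257, 0.597, 0.231] pointing down, gripper open.
Joint ranges: [-163.93, 163.93], [-17.29, 119.83], [-79.2, 71.16], [3.27, 140.29], [-89.18, 269.18], [5.43, 117.66], [-154.24, 154.24]. Speed limits (degrees/s): [147.25, 147.25, 180, 180, 180, 180, 180].

INTERFACE

Orientations are given as [roll, pitch, yaw] about the fixed x, y, z axes, in that order (R = Rz(yaw) Ry(pitch) Rx(roll)).
In Python, from cell import status, vision, workorder gives the robot as it stands.
- The arm moves only by the tool step_arm, never from a script. Its argument "series" is a list of rows, each an object of numbers: "ax", "ay", "az": the turn, a rotation vector about the world's x, y, z in degrees; "x", "y", "z": the shift along the world's x, y, z in m; "claw": the opening in per cent of the stroke, from 0 (shut) to 100 (fully open). In form: [{"ax": .., "ay": .., "az": .., "x": .., "y": .., "z": .., "claw": ..}, ...]. A call has 1 to 12 rows; each row is the pose to reach, as a shift and turn from the pose commanded when the call began; what a row does not reach only later rows make up. A row lasts 1/10 s, in which the tool goes at most 50 mm and 8.59 degrees, less where a joint would pass 70% of its speed; a pose out of reach is approached as far as the arm can. A call with a gripper value outside its range is refused whole. The fingers move at their own pace and stop on an object; "squeeze" is the grip in N (left out, the last holds). Time passes only in rows, so rows that repeat a pose let the fingers close. It gives the time, the measured TCP pose, the force and the opening at its end, in the units of the state.
- status.get_obs(): the state, without advancing time (a new reading comes with each control period).
- vision.read_camera(name): name is "scene" or "top"; returns the picture (480x640x3 uint8, red, green, blue); there is no depth.
- vision.camera_params(name): a dict with "fovy" (degrees; the focal length in pixels is half the picture's height over the tangent of half this angle, whatever the lens; pixels are square), "cx", "cy" (the principal point, pixels), "eye" and "orientation" of the camera in the world. Camera axes: x right, y down, z forward; pixel columns grow to the right and rows downward; lengths in m; the calibration is good to about 2 mm. A picture is of the moment at which its call begins. camera_params takes no time and is no camera call.
- workorder.sign_off(): hands the job in, once; it reports no verdict.
The state is a dict: "time_s": time; "qpos": joint angles; "joint_velocities": joint speeds; "effort": joint torques, N m; "tool_pos": TCP position; "tool_rot": TCP orientation; "force": force on the tool from outside, world axes, zero at the start; "wrist_torque": the same for the moment, N m; "grip_width": finger opening in m.
Only numpy, scipy, OpenCV 4.12 (cv2) and the standard library are available. Lean on these libraries where they do the work, as an engineer would, in place of code of your own. Each camera call takes 0.05 s, during which the arm holds its last target.

## Working session

There is one attempt and no reset: what is moved stays moved. The work goes in short steps, Python scripts to look and compute and a tool call to move; the robot and the scene stay as the last step left them, time stands still between calls to the robot, and variables do not carry over. Pictures are saved under pics/ and viewed, and the job is handed in when it is done.

Besides the shell and the picture viewer there is one more tool, called as name(argument=value, ...) on one line, values as JSON. step_arm: Moves the arm, as the interface text tells. Its arguments: {"type":"object","properties":{"series":{"type":"array"},"squeeze":{"type":"number"}},"required":["series"]}

```bash
mkdir -p pics; ls; python3 - <<'E'
from cell import status, vision
import cv2
for n in("scene","top"):
    im=vision.read_camera(n); cv2.imwrite(f"pics/{n}0.png",im[:,:,::-1]); print(n,vision.camera_params(n))
o=status.get_obs()
print({k:o[k] for k in("time_s","tool_pos","tool_rot","force","grip_width")})
E
```

```text
pics
scene {'fovy': 54.23631367168683, 'cx': 324.6021398500126, 'cy': 238.59970832434917, 'eye': array([0.75017166, 0.78680494, 0.648508  ]), 'orientation': array([-1.27720888e+02, -2.67508967e-02,  1.65680694e+02])}
top {'fovy': 43.5198711589992, 'cx': 317.3476634178964, 'cy': 239.1768835797222, 'eye': array([0.42604421, 0.04113244, 1.1888654 ]), 'orientation': array([-1.73374240e+02,  9.33400805e-02, -9.15614430e+01])}
{'time_s': 0.1, 'tool_pos': array([0.25644014, 0.59677091, 0.22958841]), 'tool_rot': array([-1.79904665e+02,  7.25992935e-03,  1.56752989e+02]), 'force': array([ 0.91544057, -0.48557334,  0.12935715]), 'grip_width': 0.08724789475225062}
```

View pics/scene0.png

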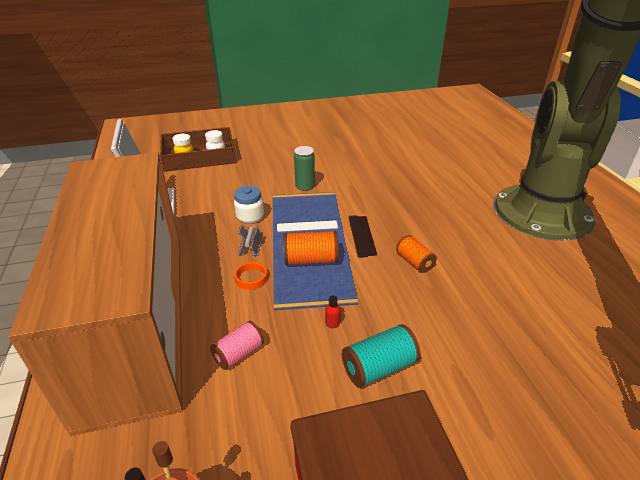

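View pics/top0.png

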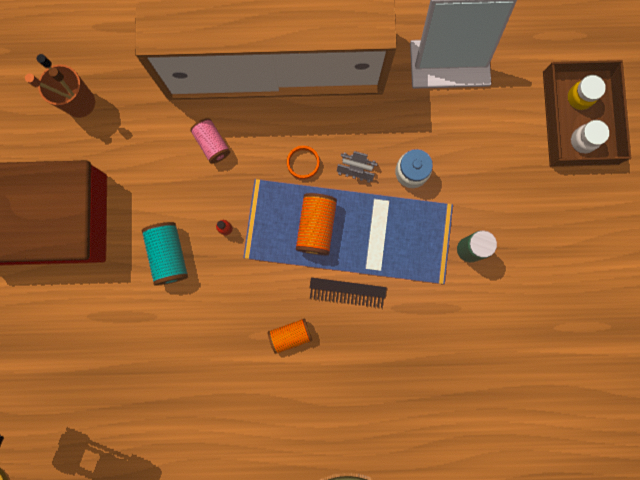

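The top view shows these candidates for the roll:
- Large orange roll on the runner at (317,223).
- Small orange roll at (290,336).
- Turquoise roll at (165,253).
- Pink roll at (210,141).

The loose bangles are at (303,162). By the description I choose the large orange one at (317,223). The strip is at (377,235).

```bash
cat > h.py <<'E'
import numpy as np, cv2
from scipy.spatial.transform import Rotation as R
from cell import vision,status
def ray(p,uv):
    f=240/np.tan(np.radians(p['fovy']/2)); r=R.from_euler('xyz',p['orientation'],degrees=True).as_matrix()
    d=r@np.array([(uv[0]-p['cx'])/f,(uv[1]-p['cy'])/f,1]); return np.array(p['eye']),d
def cast(p,uv,z):
    e,d=ray(p,uv); return e+d*(z-e[2])/d[2]
def big(m,box):
    x0,y0,x1,y1=box; k=np.zeros_like(m); k[y0:y1,x0:x1]=m[y0:y1,x0:x1]
    k=cv2.morphologyEx(k,cv2.MORPH_OPEN,np.ones((3,3),np.uint8))
    c=max(cv2.findContours(k,cv2.RETR_EXTERNAL,cv2.CHAIN_APPROX_NONE)[0],key=cv2.contourArea); return c
def axes(c,p,z):
    P=np.array([cast(p,q[0].astype(float),z)[:2] for q in c]).astype(np.float32)
    (cx,cy),(w,h),a=cv2.minAreaRect(P)
    b=cv2.boxPoints(((cx,cy),(w,h),a)); e1=b[1]-b[0]; e2=b[2]-b[1]
    l=e1 if np.hypot(*e1)>np.hypot(*e2) else e2
    if l[0]<0:l=-l
    return np.array([cx,cy]),np.degrees(np.arctan2(l[1],l[0])),sorted([float(w),float(h)])
def orange(im):
    return cv2.inRange(cv2.cvtColor(im,cv2.COLOR_RGB2HSV),(5,200,120),(18,255,255))
def white(im): return cv2.inRange(cv2.cvtColor(im,cv2.COLOR_RGB2HSV),(0,0,170),(180,60,255))
def blue(im): return cv2.inRange(cv2.cvtColor(im,cv2.COLOR_RGB2HSV),(105,80,40),(125,255,255))
E
python3 - <<'E'
from h import *
im=cv2.imread('pics/top0.png')[:,:,::-1].copy();p=vision.camera_params('top')
print('roll',axes(big(orange(im),(260,182,350,270)),p,.037))
print('strip',axes(big(white(im),(350,190,400,280)),p,.004))
print('runner',axes(big(blue(im),(240,175,460,290)),p,.004))
for n,uv,z in(('jar',(418,163),.08),('clip',(357,165),.04),('talc',(483,244),.105),('polish',(221,226),.065),('comb',(347,290),.006),('loose',(303,162),.018)): print(n,cast(p,uv,z).round(3))
cv2.imwrite('pics/crop.png',cv2.resize(im[150:320,200:500,::-1],None,fx=2.6,fy=2.6))
E
```

```text
roll (array([0.59318262, 0.04141385]), np.float32(-10.166224), [0.06166970729827881, 0.09932529181241989])
strip (array([ 0.57058674, -0.07963986]), np.float32(-8.983706), [0.030184470117092133, 0.14042164385318756])
runner (array([ 0.57919675, -0.02195539]), np.float32(81.06186), [0.15770433843135834, 0.37522637844085693])
jar [ 0.694 -0.154  0.08 ]
clip [ 0.703 -0.042  0.04 ]
talc [ 0.535 -0.26   0.105]
polish [0.587 0.22  0.065]
comb [ 0.462 -0.016  0.006]
loose [0.717 0.064 0.018]
```

View pics/crop.png

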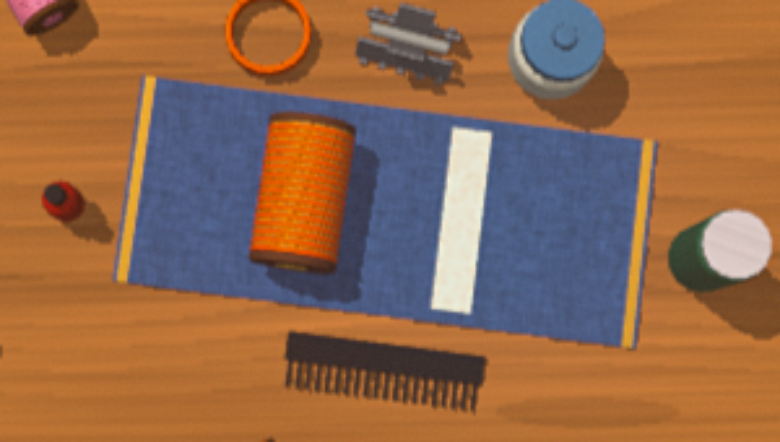

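The crop confirms the choice: a large orange roll with dark end discs, lying on the runner. It needs to roll about 123 mm towards -y, along (-0.156, -0.988). I'm moving above it with the jaws along its axis.

step_arm(series=[{"x": 0.012,"y": -0.02,"z": 0,"az": -4,"claw": 50},{"x": 0.035,"y": -0.057,"z": 0,"az": -10,"claw": 50},{"x": 0.06,"y": -0.098,"z": 0,"az": -18,"claw": 50},{"x": 0.085,"y": -0.138,"z": 0,"az": -26,"claw": 50},{"x": 0.11,"y": -0.179,"z": 0,"az": -34,"claw": 50},{"x": 0.135,"y": -0.22,"z": 0,"az": -42,"claw": 50},{"x": 0.16,"y": -0.26,"z": 0,"az": -50,"claw": 50},{"x": 0.185,"y": -0.3,"z": 0,"az": -58,"claw": 50},{"x": 0.21,"y": -0.341,"z": 0,"az": -66,"claw": 50},{"x": 0.235,"y": -0.382,"z": 0,"az": -72,"claw": 50},{"x": 0.26,"y": -0.423,"z": 0,"az": -75.5,"claw": 50},{"x": 0.28,"y": -0.455,"z": 0,"az": -75.5,"claw": 50}])

```text
invalid input
```

step_arm(series=[{"x": 0.02,"y": -0.033,"z": -0.01,"claw": 50},{"x": 0.042,"y": -0.068,"z": -0.03,"claw": 50},{"x": 0.057,"y": -0.093,"z": -0.065,"claw": 50},{"x": 0.057,"y": -0.093,"z": -0.1,"claw": 50},{"x": 0.057,"y": -0.093,"z": -0.125,"claw": 50},{"x": 0.057,"y": -0.093,"z": -0.135,"claw": 50},{"x": 0.057,"y": -0.093,"z": -0.135,"claw": 50}])

```text
invalid input
```

```bash
python3 - <<'E'
from h import *
im=vision.read_camera('scene'); cv2.imwrite('pics/s1.png',im[150:350,180:480,::-1].repeat(2,0).repeat(2,1))
o=status.get_obs()
print({k:o[k] for k in("time_s","tool_pos","tool_rot","force","grip_width")})
E
```

```text
{'time_s': 0.15, 'tool_pos': array([0.25648822, 0.59682214, 0.22972766]), 'tool_rot': array([-1.79917538e+02,  6.81513043e-03,  1.56749990e+02]), 'force': array([-0.02200567,  0.18870233, -0.13652519]), 'grip_width': 0.08764196170074277}
```

View pics/s1.png

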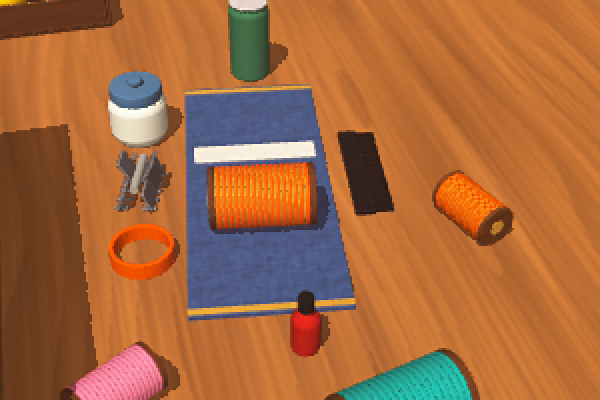

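The arm hasn't moved. The call was probably refused because every key is required, so I'm resending with all of them.

step_arm(series=[{"ax": 0,"ay": 0,"x": 0.012,"y": -0.02,"z": 0,"az": -4,"claw": 50},{"ax": 0,"ay": 0,"x": 0.035,"y": -0.057,"z": 0,"az": -10,"claw": 50},{"ax": 0,"ay": 0,"x": 0.06,"y": -0.098,"z": 0,"az": -18,"claw": 50},{"ax": 0,"ay": 0,"x": 0.085,"y": -0.138,"z": 0,"az": -26,"claw": 50},{"ax": 0,"ay": 0,"x": 0.11,"y": -0.179,"z": 0,"az": -34,"claw": 50},{"ax": 0,"ay": 0,"x": 0.135,"y": -0.22,"z": 0,"az": -42,"claw": 50},{"ax": 0,"ay": 0,"x": 0.16,"y": -0.26,"z": 0,"az": -50,"claw": 50},{"ax": 0,"ay": 0,"x": 0.185,"y": -0.3,"z": 0,"az": -58,"claw": 50},{"ax": 0,"ay": 0,"x": 0.21,"y": -0.341,"z": 0,"az": -66,"claw": 50},{"ax": 0,"ay": 0,"x": 0.235,"y": -0.382,"z": 0,"az": -72,"claw": 50},{"ax": 0,"ay": 0,"x": 0.26,"y": -0.423,"z": 0,"az": -75.5,"claw": 50},{"ax": 0,"ay": 0,"x": 0.28,"y": -0.455,"z": 0,"az": -75.5,"claw": 50}])

```text
time_s: 1.35
tool_pos: [0.5377, 0.1389, 0.2306]
tool_rot: [180.0, 0.0, 81.0]
force: [1.5, 0.4, -0.1]
grip_width: 0.0434
```

step_arm(series=[{"ax": 0,"ay": 0,"az": 0,"x": 0.02,"y": -0.033,"z": -0.01,"claw": 50},{"ax": 0,"ay": 0,"az": 0,"x": 0.042,"y": -0.068,"z": -0.03,"claw": 50},{"ax": 0,"ay": 0,"az": 0,"x": 0.057,"y": -0.093,"z": -0.065,"claw": 50},{"ax": 0,"ay": 0,"az": 0,"x": 0.057,"y": -0.093,"z": -0.1,"claw": 50},{"ax": 0,"ay": 0,"az": 0,"x": 0.057,"y": -0.093,"z": -0.125,"claw": 50},{"ax": 0,"ay": 0,"az": 0,"x": 0.057,"y": -0.093,"z": -0.135,"claw": 50},{"ax": 0,"ay": 0,"az": 0,"x": 0.057,"y": -0.093,"z": -0.135,"claw": 50}])

```text
time_s: 2.05
tool_pos: [0.5925, 0.0493, 0.0941]
tool_rot: [-179.8, 0.1, 81.3]
force: [0.2, 1.2, 0.9]
grip_width: 0.0431
```

```bash
python3 - <<'E'
from h import *
im=vision.read_camera('scene'); cv2.imwrite('pics/s2.png',im[120:320,180:480,::-1].repeat(2,0).repeat(2,1))
o=status.get_obs()
print({k:o[k] for k in("time_s","tool_pos","tool_rot","force","grip_width")})
E
```

```text
{'time_s': 2.1, 'tool_pos': array([0.59361143, 0.04948096, 0.09575025]), 'tool_rot': array([-1.79988257e+02,  1.40970950e-02,  8.12801278e+01]), 'force': array([-0.19134974,  1.1168516 ,  0.39124055]), 'grip_width': 0.04363473352209174}
```

View pics/s2.png

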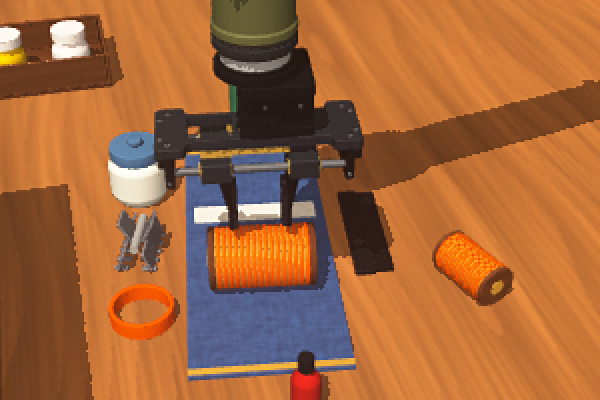

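The fingers hover over the roll, near row 228 of the crop with the roll body at rows 225–290. I'll check the roll's y by triangulating across the two views.

```bash
cat >> h.py <<'E'
def fwd(p,X):
    f=240/np.tan(np.radians(p['fovy']/2)); r=R.from_euler('xyz',p['orientation'],degrees=True).as_matrix()
    d=r.T@(np.array(X)-p['eye']); return np.array([p['cx']+f*d[0]/d[2],p['cy']+f*d[1]/d[2]])
def rows(im,p,box):
    c=big(orange(im),box); m=cv2.moments(c); u=int(m['m10']/m['m00']); 
    v=c[np.abs(c[:,0,0]-u)<=2][:,0,1]; return u,v.min(),v.max()
E
python3 - <<'E'
from h import *
im=cv2.imread('pics/scene0.png')[:,:,::-1].copy();p=vision.camera_params('scene')
u,a,b=rows(im,p,(275,225,345,275)); print(u,a,b)
# tangent bisector in angle ~ middle
e,d1=ray(p,(u,a-.5)); _,d2=ray(p,(u,b+.5)); d=d1/np.linalg.norm(d1)+d2/np.linalg.norm(d2)
print('scene axis pt at z=.037',e+d*(.037-e[2])/d[2])
o=status.get_obs();t=o['tool_pos'].copy();t[2]-=.008;print('tip px',fwd(p,t),'crown px',fwd(p,[.593,.041,.07]))
for n in('runner corners',):
    print(fwd(p,[.587,-.02,.004]))
pt=vision.camera_params('top')
print('strip scene',axes(big(white(im),(270,215,345,238)),p,.004))
E
```

```text
310 248 262
scene axis pt at z=.037 [0.59675653 0.06646605 0.037     ]
tip px [309.1651363  229.99707499] crown px [308.70563693 234.52554009]
[305.87532474 241.65928198]
strip scene (array([ 0.57120019, -0.07926311]), np.float32(-8.847518), [0.03194758668541908, 0.13979271054267883])
```

```bash
python3 - <<'E'
from h import *
im=cv2.imread('pics/scene0.png')[:,:,::-1].copy();p=vision.camera_params('scene')
m=cv2.inRange(cv2.cvtColor(im,cv2.COLOR_RGB2HSV),(3,170,90),(22,255,255))
for u in (300,310,320):
    v=np.where(m[222:275,u])[0]+222; a,b=v.min(),v.max()
    e,d1=ray(p,(u,a-.5)); _,d2=ray(p,(u,b+.5)); d=d1/np.linalg.norm(d1)+d2/np.linalg.norm(d2)
    print(u,a,b,(e+d*(.037-e[2])/d[2]).round(4))
it=cv2.imread('pics/top0.png')[:,:,::-1].copy();p=vision.camera_params('top')
m=cv2.inRange(cv2.cvtColor(it,cv2.COLOR_RGB2HSV),(3,170,90),(22,255,255))
for v in (210,223,235):
    w=np.where(m[v,285:350])[0]+285; print(v,w.min(),w.max(),cast(p,((w.min()+w.max())/2,v),.037).round(4))
E
```

```text
300 233 262 [0.6115 0.0375 0.037 ]
310 233 263 [0.5917 0.0443 0.037 ]
320 232 262 [0.5707 0.0462 0.037 ]
210 302 334 [0.6168 0.0365 0.037 ]
223 300 332 [0.5914 0.0411 0.037 ]
235 298 330 [0.5681 0.0456 0.037 ]
```

Both views agree on a roll centre near (0.592, 0.042). I'll touch down gently.

step_arm(series=[{"ax": 0,"ay": 0,"az": 0,"x": 0,"y": 0,"z": -0.01,"claw": 50},{"ax": 0,"ay": 0,"az": 0,"x": 0,"y": 0,"z": -0.015,"claw": 50},{"ax": 0,"ay": 0,"az": 0,"x": 0,"y": 0,"z": -0.0175,"claw": 50},{"ax": 0,"ay": 0,"az": 0,"x": 0,"y": 0,"z": -0.0185,"claw": 50},{"ax": 0,"ay": 0,"az": 0,"x": 0,"y": 0,"z": -0.0185,"claw": 50}])

```text
time_s: 2.6
tool_pos: [0.5938, 0.0496, 0.0783]
tool_rot: [180.0, -0.1, 81.3]
force: [-3.0, -0.1, 5.2]
grip_width: 0.0433
```

step_arm(series=[{"ax": 0,"ay": 0,"az": 0,"x": -0.0005,"y": -0.003,"z": 0,"claw": 50},{"ax": 0,"ay": 0,"az": 0,"x": -0.001,"y": -0.007,"z": 0,"claw": 50},{"ax": 0,"ay": 0,"az": 0,"x": -0.002,"y": -0.012,"z": 0,"claw": 50},{"ax": 0,"ay": 0,"az": 0,"x": -0.0025,"y": -0.017,"z": 0,"claw": 50},{"ax": 0,"ay": 0,"az": 0,"x": -0.0035,"y": -0.022,"z": 0,"claw": 50},{"ax": 0,"ay": 0,"az": 0,"x": -0.004,"y": -0.027,"z": 0,"claw": 50},{"ax": 0,"ay": 0,"az": 0,"x": -0.005,"y": -0.031,"z": 0,"claw": 50},{"ax": 0,"ay": 0,"az": 0,"x": -0.005,"y": -0.034,"z": 0,"claw": 50}])

```text
time_s: 3.4
tool_pos: [0.588, 0.0154, 0.0782]
tool_rot: [-179.9, -0.1, 81.3]
force: [-4.2, 0.4, 6.4]
grip_width: 0.0437
```

```bash
cat >> h.py <<'E'
def scene_roll(save=None):
    p=vision.camera_params('scene'); im=vision.read_camera('scene')
    m=cv2.inRange(cv2.cvtColor(im,cv2.COLOR_RGB2HSV),(3,170,90),(22,255,255))
    m[:,:275]=0; m[:,348:]=0; m[:195]=0; m[280:]=0
    m=cv2.morphologyEx(m,cv2.MORPH_OPEN,np.ones((3,3),np.uint8))
    P=[]
    for u in range(292,330,2):
        v=np.where(m[:,u])[0]
        if len(v)<5: continue
        b=v.max(); # near lower tangent: solve axis at z=.037 with distance r from lower tangent ray
        P.append((u,v.min(),b))
    if save: cv2.imwrite(save,im[120:320,180:480,::-1].repeat(2,0).repeat(2,1))
    return P
E
python3 - <<'E'
from h import *
P=scene_roll('pics/s3.png'); print(P[::4])
o=status.get_obs()
print({k:o[k] for k in("time_s","tool_pos","tool_rot","force")})
E
```

```text
[(292, np.int64(228), np.int64(258)), (300, np.int64(228), np.int64(257)), (308, np.int64(227), np.int64(257)), (316, np.int64(227), np.int64(257)), (324, np.int64(227), np.int64(256))]
{'time_s': 3.45, 'tool_pos': array([0.58784213, 0.01474978, 0.07814635]), 'tool_rot': array([-1.79911457e+02, -2.67408098e-02,  8.12214232e+01]), 'force': array([-5.72778673,  0.05612867,  5.32074476])}
```

View pics/s3.png

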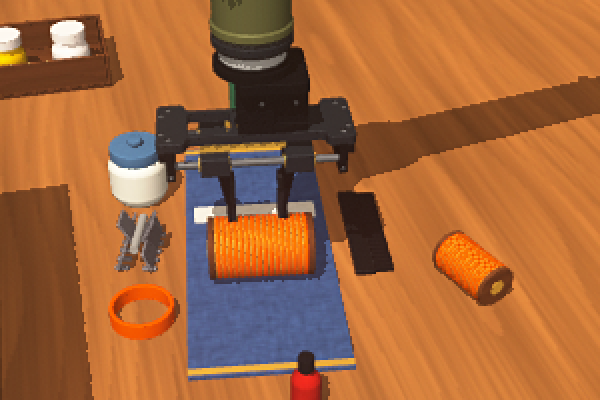

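The roll moved about 17 mm and stayed straight. I'll lift, step back and touch again.

step_arm(series=[{"ax": 0,"ay": 0,"az": 0,"x": 0,"y": 0,"z": 0.008,"claw": 50},{"ax": 0,"ay": 0,"az": 0,"x": 0,"y": 0,"z": 0.015,"claw": 50},{"ax": 0,"ay": 0,"az": 0,"x": 0.003,"y": 0.018,"z": 0.015,"claw": 50},{"ax": 0,"ay": 0,"az": 0,"x": 0.003,"y": 0.018,"z": 0.015,"claw": 50}])

```text
time_s: 3.85
tool_pos: [0.5926, 0.0363, 0.093]
tool_rot: [179.9, -0.1, 81.5]
force: [0.2, 0.9, 0.2]
grip_width: 0.0438
```

```bash
python3 - <<'E'
from h import *
P=scene_roll('pics/s4.png'); print(P[::4])
p=vision.camera_params('scene')
for u,a,b in P[::6]:
    e,d1=ray(p,(u,a-.5)); _,d2=ray(p,(u,b+.5)); d=d1/np.linalg.norm(d1)+d2/np.linalg.norm(d2)
    print(u,(e+d*(.037-e[2])/d[2]).round(4))
it=vision.read_camera('top');cv2.imwrite('pics/t4.png',it[150:320,200:500,::-1].repeat(2,0).repeat(2,1))
E
```

```text
[(292, np.int64(229), np.int64(258)), (300, np.int64(228), np.int64(257)), (308, np.int64(228), np.int64(257)), (316, np.int64(227), np.int64(256)), (324, np.int64(227), np.int64(256))]
292 [0.625  0.0202 0.037 ]
304 [0.5998 0.0231 0.037 ]
316 [0.5745 0.0261 0.037 ]
328 [0.5499 0.0323 0.037 ]
```

View pics/t4.png

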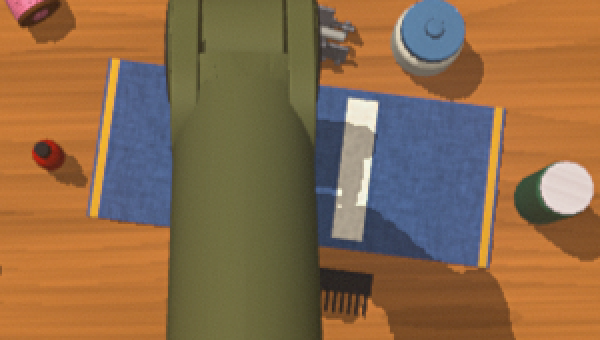

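step_arm(series=[{"ax": 0,"ay": 0,"az": 0,"x": 0,"y": 0,"z": -0.008,"claw": 50},{"ax": 0,"ay": 0,"az": 0,"x": 0,"y": 0,"z": -0.014,"claw": 50},{"ax": 0,"ay": 0,"az": 0,"x": 0,"y": 0,"z": -0.015,"claw": 50},{"ax": 0,"ay": 0,"az": 0,"x": -0.0005,"y": -0.003,"z": -0.015,"claw": 50},{"ax": 0,"ay": 0,"az": 0,"x": -0.0015,"y": -0.008,"z": -0.015,"claw": 50},{"ax": 0,"ay": 0,"az": 0,"x": -0.0025,"y": -0.013,"z": -0.015,"claw": 50},{"ax": 0,"ay": 0,"az": 0,"x": -0.0035,"y": -0.018,"z": -0.015,"claw": 50},{"ax": 0,"ay": 0,"az": 0,"x": -0.004,"y": -0.023,"z": -0.015,"claw": 50},{"ax": 0,"ay": 0,"az": 0,"x": -0.005,"y": -0.028,"z": -0.015,"claw": 50},{"ax": 0,"ay": 0,"az": 0,"x": -0.006,"y": -0.033,"z": -0.015,"claw": 50},{"ax": 0,"ay": 0,"az": 0,"x": -0.0065,"y": -0.037,"z": -0.015,"claw": 50},{"ax": 0,"ay": 0,"az": 0,"x": -0.0065,"y": -0.038,"z": -0.015,"claw": 50}])

```text
time_s: 5.15
tool_pos: [0.5848, -0.0061, 0.0779]
tool_rot: [-180.0, 0.0, 81.2]
force: [-3.9, -0.5, 9.3]
grip_width: 0.0435
```

step_arm(series=[{"ax": 0,"ay": 0,"az": 0,"x": 0,"y": 0,"z": 0.008,"claw": 50},{"ax": 0,"ay": 0,"az": 0,"x": 0,"y": 0,"z": 0.015,"claw": 50},{"ax": 0,"ay": 0,"az": 0,"x": 0.003,"y": 0.018,"z": 0.015,"claw": 50},{"ax": 0,"ay": 0,"az": 0,"x": 0.003,"y": 0.018,"z": 0.015,"claw": 50}])

```text
time_s: 5.55
tool_pos: [0.5885, 0.016, 0.0922]
tool_rot: [180.0, -0.1, 81.4]
force: [-0.5, 0.4, 0.4]
grip_width: 0.0435
```

```bash
cat > m.py <<'E'
from h import *
import sys
P=scene_roll(sys.argv[1])
p=vision.camera_params('scene'); Q=[]
for u,a,b in P:
    e,d1=ray(p,(u,a-.5)); _,d2=ray(p,(u,b+.5)); d=d1/np.linalg.norm(d1)+d2/np.linalg.norm(d2)
    Q.append((e+d*(.037-e[2])/d[2])[:2])
Q=np.array(Q); s,c=np.polyfit(Q[:,0],Q[:,1],1); print('axis y at x=.57,.59',s*.57+c,s*.59+c,'ang',np.degrees(np.arctan(s)), P[::6])
# signed distance past strip centre line
S=np.array([.5709,-.0795]);n=np.array([.156,.988]); print('to go',n@(np.array([.575,s*.575+c])-S))
o=status.get_obs();print(o['time_s'],o['tool_pos'],o['force'])
E
python3 m.py pics/s5.png
```

```text
axis y at x=.57,.59 0.008839432706335276 0.005562297930217008 ang -9.305605451797238 [(292, np.int64(223), np.int64(252)), (304, np.int64(222), np.int64(251)), (316, np.int64(222), np.int64(250)), (328, np.int64(221), np.int64(250))]
to go 0.08710950722415803
5.6 [0.58811008 0.01451328 0.09198352] [ 0.07645274 -0.36914793 -1.14968538]
```

View pics/s5.png

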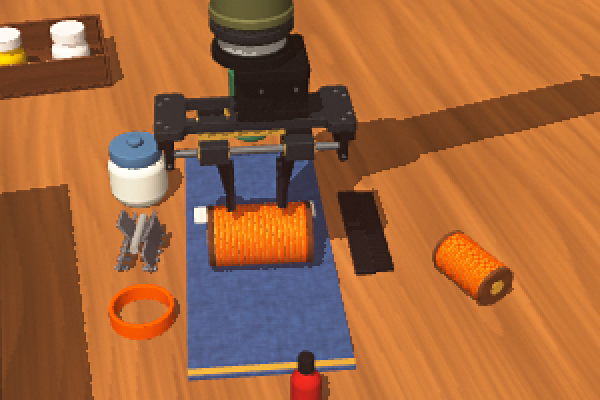

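step_arm(series=[{"ax": 0,"ay": 0,"az": 0,"x": -0.003,"y": 0.001,"z": -0.008,"claw": 50},{"ax": 0,"ay": 0,"az": 0,"x": -0.003,"y": 0.002,"z": -0.014,"claw": 50},{"ax": 0,"ay": 0,"az": 0,"x": -0.003,"y": 0.002,"z": -0.015,"claw": 50},{"ax": 0,"ay": 0,"az": 0,"x": -0.0035,"y": -0.001,"z": -0.015,"claw": 50},{"ax": 0,"ay": 0,"az": 0,"x": -0.0045,"y": -0.006,"z": -0.015,"claw": 50},{"ax": 0,"ay": 0,"az": 0,"x": -0.0055,"y": -0.011,"z": -0.015,"claw": 50},{"ax": 0,"ay": 0,"az": 0,"x": -0.0065,"y": -0.016,"z": -0.015,"claw": 50},{"ax": 0,"ay": 0,"az": 0,"x": -0.007,"y": -0.021,"z": -0.015,"claw": 50},{"ax": 0,"ay": 0,"az": 0,"x": -0.008,"y": -0.026,"z": -0.015,"claw": 50},{"ax": 0,"ay": 0,"az": 0,"x": -0.009,"y": -0.031,"z": -0.015,"claw": 50},{"ax": 0,"ay": 0,"az": 0,"x": -0.0095,"y": -0.035,"z": -0.015,"claw": 50},{"ax": 0,"ay": 0,"az": 0,"x": -0.0095,"y": -0.036,"z": -0.015,"claw": 50}])

```text
time_s: 6.8
tool_pos: [0.5778, -0.0241, 0.0779]
tool_rot: [-179.9, -0.0, 81.2]
force: [-4.6, 0.6, 10.7]
grip_width: 0.0434
```

step_arm(series=[{"ax": 0,"ay": 0,"az": 0,"x": 0,"y": 0,"z": 0.008,"claw": 50},{"ax": 0,"ay": 0,"az": 0,"x": 0,"y": 0,"z": 0.015,"claw": 50},{"ax": 0,"ay": 0,"az": 0,"x": 0.003,"y": 0.02,"z": 0.015,"claw": 50},{"ax": 0,"ay": 0,"az": 0,"x": 0.003,"y": 0.02,"z": 0.015,"claw": 50}])

```text
time_s: 7.2
tool_pos: [0.582, 0.0002, 0.0922]
tool_rot: [180.0, -0.1, 81.5]
force: [-0.2, 1.1, 0.6]
grip_width: 0.0431
```

```bash
python3 m.py pics/s6.png
```

```text
axis y at x=.57,.59 -0.010626936003740983 -0.013758697200962025 ang -8.899565962300912 [(292, np.int64(218), np.int64(246)), (304, np.int64(217), np.int64(245)), (316, np.int64(217), np.int64(245)), (328, np.int64(216), np.int64(244))]
to go 0.06791264221259032
7.25 [ 0.58163736 -0.00138938  0.09194277] [ 0.50370465 -1.12817514 -0.56026662]
```

step_arm(series=[{"ax": 0,"ay": 0,"az": 0,"x": 0,"y": 0,"z": -0.008,"claw": 50},{"ax": 0,"ay": 0,"az": 0,"x": 0,"y": 0,"z": -0.014,"claw": 50},{"ax": 0,"ay": 0,"az": 0,"x": 0,"y": 0,"z": -0.015,"claw": 50},{"ax": 0,"ay": 0,"az": 0,"x": -0.0005,"y": -0.003,"z": -0.015,"claw": 50},{"ax": 0,"ay": 0,"az": 0,"x": -0.0015,"y": -0.008,"z": -0.015,"claw": 50},{"ax": 0,"ay": 0,"az": 0,"x": -0.002,"y": -0.013,"z": -0.015,"claw": 50},{"ax": 0,"ay": 0,"az": 0,"x": -0.003,"y": -0.018,"z": -0.015,"claw": 50},{"ax": 0,"ay": 0,"az": 0,"x": -0.004,"y": -0.023,"z": -0.015,"claw": 50},{"ax": 0,"ay": 0,"az": 0,"x": -0.0045,"y": -0.028,"z": -0.015,"claw": 50},{"ax": 0,"ay": 0,"az": 0,"x": -0.0055,"y": -0.033,"z": -0.015,"claw": 50},{"ax": 0,"ay": 0,"az": 0,"x": -0.006,"y": -0.037,"z": -0.015,"claw": 50},{"ax": 0,"ay": 0,"az": 0,"x": -0.006,"y": -0.038,"z": -0.015,"claw": 50}])

```text
time_s: 8.45
tool_pos: [0.5747, -0.0422, 0.078]
tool_rot: [-179.9, -0.0, 81.1]
force: [-6.4, 1.4, 11.4]
grip_width: 0.0436
```

step_arm(series=[{"ax": 0,"ay": 0,"az": 0,"x": 0,"y": 0,"z": 0.008,"claw": 50},{"ax": 0,"ay": 0,"az": 0,"x": 0,"y": 0,"z": 0.015,"claw": 50},{"ax": 0,"ay": 0,"az": 0,"x": 0.003,"y": 0.02,"z": 0.015,"claw": 50},{"ax": 0,"ay": 0,"az": 0,"x": 0.003,"y": 0.02,"z": 0.015,"claw": 50}])

```text
time_s: 8.85
tool_pos: [0.5791, -0.0179, 0.0921]
tool_rot: [180.0, -0.1, 81.4]
force: [-1.0, 0.3, -1.2]
grip_width: 0.0438
```

```bash
python3 m.py pics/s7.png
```

```text
axis y at x=.57,.59 -0.03096832618523518 -0.034201312948993146 ang -9.182394438823785 [(292, np.int64(213), np.int64(240)), (304, np.int64(212), np.int64(239)), (316, np.int64(211), np.int64(239)), (328, np.int64(211), np.int64(239))]
to go 0.04779034599833943
8.9 [ 0.57865084 -0.01950678  0.09189378] [ 0.33139244 -0.16478896  1.57123453]
```

View pics/s7.png

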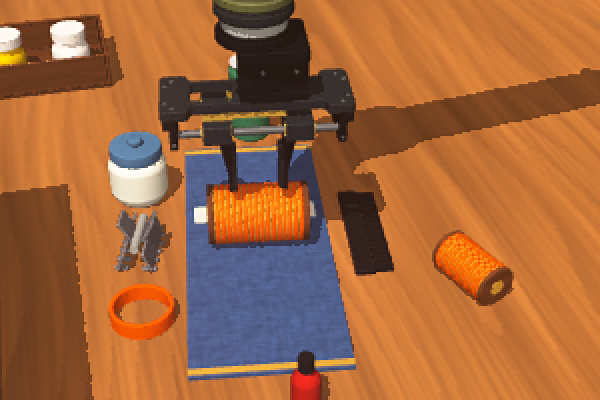

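step_arm(series=[{"ax": 0,"ay": 0,"az": 0,"x": 0,"y": -0.002,"z": -0.008,"claw": 50},{"ax": 0,"ay": 0,"az": 0,"x": 0,"y": -0.002,"z": -0.014,"claw": 50},{"ax": 0,"ay": 0,"az": 0,"x": 0,"y": -0.002,"z": -0.0148,"claw": 50},{"ax": 0,"ay": 0,"az": 0,"x": -0.0005,"y": -0.005,"z": -0.0148,"claw": 50},{"ax": 0,"ay": 0,"az": 0,"x": -0.0015,"y": -0.01,"z": -0.0148,"claw": 50},{"ax": 0,"ay": 0,"az": 0,"x": -0.002,"y": -0.015,"z": -0.0148,"claw": 50},{"ax": 0,"ay": 0,"az": 0,"x": -0.003,"y": -0.02,"z": -0.0148,"claw": 50},{"ax": 0,"ay": 0,"az": 0,"x": -0.004,"y": -0.025,"z": -0.0148,"claw": 50},{"ax": 0,"ay": 0,"az": 0,"x": -0.0045,"y": -0.03,"z": -0.0148,"claw": 50},{"ax": 0,"ay": 0,"az": 0,"x": -0.0055,"y": -0.035,"z": -0.0148,"claw": 50},{"ax": 0,"ay": 0,"az": 0,"x": -0.006,"y": -0.037,"z": -0.0148,"claw": 50},{"ax": 0,"ay": 0,"az": 0,"x": -0.006,"y": -0.037,"z": -0.0148,"claw": 50}])

```text
time_s: 10.1
tool_pos: [0.5722, -0.0595, 0.0781]
tool_rot: [-180.0, 0.0, 81.1]
force: [-3.7, 0.1, 10.5]
grip_width: 0.0433
```

step_arm(series=[{"ax": 0,"ay": 0,"az": 0,"x": 0,"y": 0,"z": 0.008,"claw": 50},{"ax": 0,"ay": 0,"az": 0,"x": 0,"y": 0,"z": 0.015,"claw": 50},{"ax": 0,"ay": 0,"az": 0,"x": 0.003,"y": 0.019,"z": 0.015,"claw": 50},{"ax": 0,"ay": 0,"az": 0,"x": 0.003,"y": 0.019,"z": 0.015,"claw": 50}])

```text
time_s: 10.5
tool_pos: [0.5761, -0.0362, 0.0924]
tool_rot: [180.0, -0.1, 81.4]
force: [0.0, 1.0, -0.0]
grip_width: 0.0435
```

```bash
python3 m.py pics/s8.png
```

```text
axis y at x=.57,.59 -0.048924929404917876 -0.05222344929062967 ang -9.365257212631887 [(292, np.int64(208), np.int64(235)), (304, np.int64(208), np.int64(235)), (316, np.int64(207), np.int64(234)), (328, np.int64(206), np.int64(234))]
to go 0.030033035336170327
10.55 [ 0.57564104 -0.03769169  0.09214272] [-0.10470835 -0.53100052 -0.04685084]
```

step_arm(series=[{"ax": 0,"ay": 0,"az": 0,"x": 0,"y": -0.002,"z": -0.008,"claw": 50},{"ax": 0,"ay": 0,"az": 0,"x": 0,"y": -0.002,"z": -0.014,"claw": 50},{"ax": 0,"ay": 0,"az": 0,"x": 0,"y": -0.002,"z": -0.0148,"claw": 50},{"ax": 0,"ay": 0,"az": 0,"x": -0.0005,"y": -0.005,"z": -0.0148,"claw": 50},{"ax": 0,"ay": 0,"az": 0,"x": -0.0015,"y": -0.01,"z": -0.0148,"claw": 50},{"ax": 0,"ay": 0,"az": 0,"x": -0.002,"y": -0.015,"z": -0.0148,"claw": 50},{"ax": 0,"ay": 0,"az": 0,"x": -0.003,"y": -0.02,"z": -0.0148,"claw": 50},{"ax": 0,"ay": 0,"az": 0,"x": -0.004,"y": -0.025,"z": -0.0148,"claw": 50},{"ax": 0,"ay": 0,"az": 0,"x": -0.0045,"y": -0.03,"z": -0.0148,"claw": 50},{"ax": 0,"ay": 0,"az": 0,"x": -0.005,"y": -0.033,"z": -0.0148,"claw": 50},{"ax": 0,"ay": 0,"az": 0,"x": -0.005,"y": -0.033,"z": -0.0148,"claw": 50}])

```text
time_s: 11.65
tool_pos: [0.5699, -0.0735, 0.0782]
tool_rot: [-179.9, 0.0, 81.1]
force: [-4.0, 0.8, 10.7]
grip_width: 0.0434
```

step_arm(series=[{"ax": 0,"ay": 0,"az": 0,"x": 0,"y": 0,"z": 0.008,"claw": 50},{"ax": 0,"ay": 0,"az": 0,"x": 0,"y": 0,"z": 0.015,"claw": 50},{"ax": 0,"ay": 0,"az": 0,"x": 0.003,"y": 0.015,"z": 0.015,"claw": 50},{"ax": 0,"ay": 0,"az": 0,"x": 0.003,"y": 0.015,"z": 0.015,"claw": 50}])

```text
time_s: 12.05
tool_pos: [0.5743, -0.0534, 0.0923]
tool_rot: [180.0, -0.1, 81.4]
force: [0.1, 0.5, -0.1]
grip_width: 0.0434
```

```bash
python3 m.py pics/s9.png
```

```text
axis y at x=.57,.59 -0.06489227054921934 -0.06832868789697408 ang -9.749412338759727 [(292, np.int64(204), np.int64(231)), (304, np.int64(204), np.int64(231)), (316, np.int64(203), np.int64(230)), (328, np.int64(203), np.int64(230))]
to go 0.01422324161247586
12.1 [ 0.5737978  -0.05450536  0.09208228] [-0.19801439  0.35174325 -0.19606422]
```

View pics/s9.png

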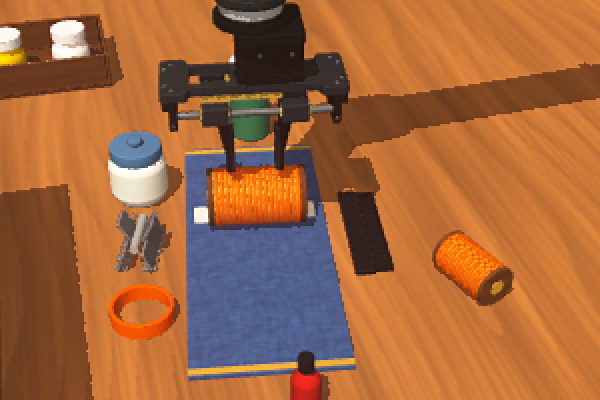

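step_arm(series=[{"ax": 0,"ay": 0,"az": 0,"x": 0,"y": 0,"z": -0.008,"claw": 50},{"ax": 0,"ay": 0,"az": 0,"x": 0,"y": 0,"z": -0.014,"claw": 50},{"ax": 0,"ay": 0,"az": 0,"x": 0,"y": 0,"z": -0.0148,"claw": 50},{"ax": 0,"ay": 0,"az": 0,"x": -0.0005,"y": -0.003,"z": -0.0148,"claw": 50},{"ax": 0,"ay": 0,"az": 0,"x": -0.0015,"y": -0.008,"z": -0.0148,"claw": 50},{"ax": 0,"ay": 0,"az": 0,"x": -0.002,"y": -0.013,"z": -0.0148,"claw": 50},{"ax": 0,"ay": 0,"az": 0,"x": -0.003,"y": -0.018,"z": -0.0148,"claw": 50},{"ax": 0,"ay": 0,"az": 0,"x": -0.0035,"y": -0.022,"z": -0.0148,"claw": 50},{"ax": 0,"ay": 0,"az": 0,"x": -0.004,"y": -0.0245,"z": -0.0148,"claw": 50},{"ax": 0,"ay": 0,"az": 0,"x": -0.004,"y": -0.0245,"z": -0.0148,"claw": 50},{"ax": 0,"ay": 0,"az": 0,"x": -0.004,"y": -0.0245,"z": -0.01,"claw": 50},{"ax": 0,"ay": 0,"az": 0,"x": -0.004,"y": -0.0245,"z": 0.005,"claw": 50}])

```text
time_s: 13.3
tool_pos: [0.568, -0.0814, 0.096]
tool_rot: [-179.8, 0.1, 81.2]
force: [-0.7, 0.4, 0.6]
grip_width: 0.0434
```

```bash
python3 m.py pics/s10.png
```

```text
axis y at x=.57,.59 -0.07932087983096557 -0.08245159901224892 ang -8.89665222702731 [(292, np.int64(201), np.int64(228)), (304, np.int64(200), np.int64(227)), (316, np.int64(200), np.int64(227)), (328, np.int64(199), np.int64(226))]
to go 4.328308922903442e-05
13.35 [ 0.57043787 -0.08167921  0.09969443] [0.89175781 0.03422449 1.7329842 ]
```

The scene view says 0 mm to go. I'll raise the arm and swing it away, then check from the top.

step_arm(series=[{"ax": 0,"ay": 0,"az": 0,"x": 0,"y": 0,"z": 0.03,"claw": 50},{"ax": 0,"ay": 0,"az": 0,"x": 0,"y": 0,"z": 0.07,"claw": 50},{"ax": 0,"ay": 0,"az": 0,"x": 0,"y": 0,"z": 0.11,"claw": 50},{"ax": 0,"ay": 0,"az": 0,"x": 0,"y": 0.03,"z": 0.14,"claw": 50},{"ax": 0,"ay": 0,"az": 0,"x": 0,"y": 0.07,"z": 0.15,"claw": 50},{"ax": 0,"ay": 0,"az": 0,"x": 0,"y": 0.12,"z": 0.15,"claw": 50},{"ax": 0,"ay": 0,"az": 0,"x": -0.01,"y": 0.17,"z": 0.15,"claw": 50},{"ax": 0,"ay": 0,"az": 0,"x": -0.02,"y": 0.22,"z": 0.15,"claw": 50},{"ax": 0,"ay": 0,"az": 0,"x": -0.03,"y": 0.27,"z": 0.15,"claw": 50},{"ax": 0,"ay": 0,"az": 0,"x": -0.05,"y": 0.31,"z": 0.15,"claw": 50},{"ax": 0,"ay": 0,"az": 0,"x": -0.06,"y": 0.35,"z": 0.15,"claw": 50},{"ax": 0,"ay": 0,"az": 0,"x": -0.07,"y": 0.37,"z": 0.15,"claw": 50}])

```text
time_s: 14.55
tool_pos: [0.4977, 0.2935, 0.2477]
tool_rot: [-180.0, -0.1, 81.6]
force: [0.6, 0.0, -0.4]
grip_width: 0.0433
```

```bash
python3 m.py pics/s11.png; python3 - <<'E'
from h import *
it=vision.read_camera('top');cv2.imwrite('pics/t11.png',it[150:320,200:500,::-1].repeat(2,0).repeat(2,1))
p=vision.camera_params('top')
m=cv2.inRange(cv2.cvtColor(it,cv2.COLOR_RGB2HSV),(3,170,90),(22,255,255))
S=np.array([.5709,-.0797]);n=np.array([.156,.988]);l=np.array([.988,-.156]);Q=[]
for v in range(212,262,4):
    w=np.where(m[v,345:420])[0]+345
    if len(w)<10: continue
    q=cast(p,((w.min()+w.max())/2,v),.037)[:2]; Q.append(q); print(v,w.min(),w.max(),'y err',round(n@(q-S),4))
Q=np.array(Q);print('ang',np.degrees(np.arctan(np.polyfit(Q[:,0],Q[:,1],1)[0])))
try:
    c,a,s=axes(big(orange(it),(345,190,420,285)),p,.037);print(c,a,s,n@(c-S),l@(c-S))
except Exception as e: print(e)
E
```

```text
axis y at x=.57,.59 -0.07916213744508703 -0.08246176062322841 ang -9.368334189068653 [(292, np.int64(201), np.int64(228)), (304, np.int64(200), np.int64(227)), (316, np.int64(200), np.int64(227)), (328, np.int64(199), np.int64(226))]
to go 0.00015840127925309723
14.6 [0.49578703 0.29637761 0.2474859 ] [-2.19567708  3.02246524  0.20582922]
212 366 398 y err -0.0016
216 365 398 y err -0.0015
220 364 397 y err -0.0005
224 364 396 y err -0.0005
228 364 396 y err -0.0014
232 363 395 y err -0.0004
236 362 395 y err -0.0003
240 362 394 y err -0.0003
244 361 393 y err 0.0007
248 361 393 y err -0.0002
252 360 393 y err -0.0002
256 369 392 y err -0.0087
ang -7.564616153006305
[ 0.57140237 -0.08016033] -9.929147 [0.062429431825876236, 0.10074728727340698] -0.00037644082479477037 0.0005681546927452463
```

View pics/t11.png

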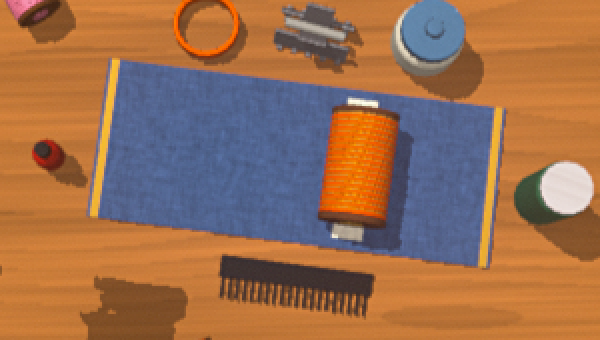

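The roll sits on the strip: within 1 mm across, within 1 mm lengthwise and within about 1° of square. The other things are in their places, so I'm handing in.

```bash
python3 -c "
from cell import workorder; print(workorder.sign_off())"
```

```text
the job is handed in; nothing more can be done
None
```

I rolled the large orange bangle roll about 121 mm (about 3.7 rad of turn) onto the white strip in seven fingertip strokes on its top. Then I lifted the hand, swung it clear and handed in at about 15 s. No verdict was reported.

**Final position:** the top camera put the roll's axis 0.4 mm from the strip's centre line across and 0.6 mm from its centre lengthwise. The scene camera agreed, at 0.2 mm across.

**Angle:** three fits gave -7.6°, -9.4° and -9.9°, against about -9.0° for the strip. The -7.6° fit was thrown off by one bad edge row. The spread is well inside the 0.2 rad (11.5°) limit.

**At rest:** its position was the same just after the lift and again 1.25 s later.

**Other things:** they look to be where they stood in the last picture; I checked this by eye and did not measure them.

**Problems on the way:** my first two move calls were refused as invalid input, before anything moved. My first edge measurement in the scene view picked up only part of the roll, so I redid it before touching down.

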